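Run the power modules through the static-removal tunnel

TASK

Pinch the two tabs of the tunnel's dust cover together, lift the cover off and rest it on the black rubber pad. Lay each black power module lying on the bench, one at a time, in the open pocket and feed it right through the arch into the clear run-out with a full stroke of the spring slide, letting go of the knob so that it snaps home by itself. When every module is through, clip the cover back on with both tabs fully sprung out, and leave the other things on the bench alone.

Things in the scene. Friction and masses are not known exactly. Their poses are not given: they have to be found in the camera images.
- tunnel: Fixed hand-fed static-removal tunnel, white on a grey base plate. Frame: origin on the bench under the middle of the loading pocket, z up, y = feed direction (mm below are in this frame). Base plate 90 wide (x), y -160 to +170, top z 12. In feed order along y: slide housing, bridge (-48 to -28), open pocket (-28 to +28), arch (+28 to +48), clear run-out (+48 to +162).
- housing (a point): Centre of the top of the white slide housing, tunnel y -102 mm, 56 mm above the bench; axes as tunnel. The housing is 76 mm wide (x), y -156 to -48, with a slot on top in which the slide's knob runs.
- pocket (a point): Centre of the loading pocket's floor, 12 mm above the bench; axes as tunnel. The pocket is 56 mm long (y) and 46 mm wide (x) between rails 12 mm thick that rise only 8 mm above its floor; bridge and arch at its two y ends are 76 mm wide and rise to 56 mm above the bench. A module goes here with its 40 mm length (its x) along the tunnel's x, either way round.
- runout (a point): Centre of the floor of the clear roofed run-out (12 mm above the bench, tunnel y +105); axes as tunnel. Inside 46 mm wide, y +48 to +162, roof underside 50 mm above the bench. Open only through the arch (46 mm wide, 38 mm high), shut at its far end; it holds three modules in a row.
- seat (a point): Point where cover_seat is when the cover is fitted: 56 mm above the bench over the pocket's middle, level with the tops of bridge and arch; axes as tunnel. Four small guide fins for the cover's sides stand on bridge and arch at x +-37 mm, 10 mm high, leaning outwards.
- slide (a joint): Feed slide, m: 0 home, 0.078 end of stroke, growing along the tunnel's +y. Spring-return, 2.4 N at home, 5.5 N at the end, plus up to 3 N for modules pushed; let go, it snaps home. Its pusher plate (42 mm wide, 15 to 39 mm above the bench) has its face at tunnel y -28 mm when home, +50 at the end: a full stroke clears the arch. It passes under the fitted cover.
- slide_knob (a point): Centre of the slide's black knob, 26 x 14 x 28 mm (tunnel x, y, z), 74 mm above the bench, spanning 60 to 88 mm, on top of the slide housing; at tunnel y -128 mm when home, -50 at the end. It moves with the slide. It can be pushed from behind (-y side) or pinched.
- cover_grip (a point): Grip point of the grey dust cover (110 g): midway between its two upright black pinch tabs, half-way up. Axes as the cover; fitted, its y lies along the tunnel's y. Each tab is 24 mm wide (x), 6 thick (y), 28 high (14 above and 14 below this point, down to the plate's top); outer faces 48 mm apart along y when free, 28 when fully squeezed.
- cover_seat (a point): Cover's origin: centre of the underside of its plate (62 x 76 x 4 mm), z up, 18 mm below cover_grip. Sloping feet below the plate, 14 mm deep, 46 (bottom) to 52 mm (top) apart outside along y, drop into the 56 mm pocket opening. Fitted it has 2 to 3 mm play; either way round fits. On a flat surface it stands on its feet, this point 14 mm above the surface.
- tab_a (a joint): Squeeze of the cover's -y tab, m: 0 free, 0.010 fully in; spring 1.5 to 4.5 N. Its tongue (16 mm wide, 7 to 11 mm below the plate) reaches 4 mm under the edge of bridge or arch, so the fitted cover lifts only with both tabs in by over 6 mm. To refit: keep the tabs squeezed, lower until the plate rests, let go: the tongues spring out.
- tab_b (a joint): The same for the cover's +y tab.
- pad_top (a point): Centre of the top of a fixed thin black rubber pad, 100 x 90 mm (x, y), 3 mm thick, lying empty on the bench: the place to rest the cover.
- module1_center (a point): Centre (half-way up) of a potted power module: a plain black block 40 x 32 x 30 mm (x, y, z) with a thin aluminium top plate, 80 g, lying upright on the bench. Its x axis runs along its 40 mm length, so a grip along x closes on 40 mm. The modules are all alike; only two or three of the four are present (None if absent).
- module2_center (a point): Centre (half-way up) of a potted power module: a plain black block 40 x 32 x 30 mm (x, y, z) with a thin aluminium top plate, 80 g, lying upright on the bench. Its x axis runs along its 40 mm length, so a grip along x closes on 40 mm. The modules are all alike; only two or three of the four are present (None if absent).
- module3_center (a point): Centre (half-way up) of a potted power module: a plain black block 40 x 32 x 30 mm (x, y, z) with a thin aluminium top plate, 80 g, lying upright on the bench. Its x axis runs along its 40 mm length, so a grip along x closes on 40 mm. The modules are all alike; only two or three of the four are present (None if absent).
- module4_center (a point): Centre (half-way up) of a potted power module: a plain black block 40 x 32 x 30 mm (x, y, z) with a thin aluminium top plate, 80 g, lying upright on the bench. Its x axis runs along its 40 mm length, so a grip along x closes on 40 mm. The modules are all alike; only two or three of the four are present (None if absent).
- heatsink_center (a point): Bystander: centre of a finned aluminium heat sink 46 x 36 x 18 mm lying among the modules. Leave alone.
- screwdriver: Bystander: red-handled screwdriver, 180 mm long, 26 mm thick, lying along its x, origin at mid-length on the bench. Leave alone.
- circuit_board: Bystander: loose green circuit board 100 x 75 mm, up to 14 mm high, origin under its centre. Leave alone.
- solder_reel: Bystander: solder reel 54 mm across, 40 mm high, standing on end, origin under its centre. Leave alone.
- flux_bottle: Bystander: white bottle 44 mm across, 100 mm high, origin under its centre. Leave alone.
- screw_jar: Bystander: glass jar 48 mm across, 50 mm high, origin under its centre. Leave alone.
- tweezers: Bystander: steel tweezers 120 mm long, 8 mm wide, 6 mm high, lying along their x, origin under the middle. Leave alone.
Things that resemble listed ones, but are neither listed nor needed, are in the scene too. Leave any blue or yellow look-alike of the part that bears module4_center alone. What is shaped like the part that bears cover_grip but blue is not meant.

How it is judged (in metres and radians):
On the way, in this order (a step that is already met when the one before it is completed fails the run):
1. the cover has been unclipped and rests, let go, on the pad (horizontal distance between cover_seat and pad_top below 0.045 m and height (world z) of cover_seat below 0.025 m and angle between cover_seat's own z axis and vertical below 0.15 rad and contact force between the fingers and cover below 0.1 N), for 0.2 s.
2. the feed slide is pushed to its end (value of joint slide above 0.073 m).
3. the slide, let go, snaps back by itself (velocity of joint slide below -0.12 m/s and value of joint slide below 0.06 m and contact force between the fingers and slide below 0.3 N).
4. with the slide at its end, every module present has been pushed through into the run-out (y of module1_center in the frame of tunnel between 0.06 and 0.16 m and x of module1_center in the frame of tunnel between -0.012 and 0.012 m and height (world z) of each of module1_center, module2_center, module3_center, module4_center below 0.045 m and y of module2_center in the frame of tunnel between 0.06 and 0.16 m and x of module2_center in the frame of tunnel between -0.012 and 0.012 m and y of module3_center in the frame of tunnel between 0.06 and 0.16 m and x of module3_center in the frame of tunnel between -0.012 and 0.012 m and y of module4_center in the frame of tunnel between 0.06 and 0.16 m and x of module4_center in the frame of tunnel between -0.012 and 0.012 m and value of joint slide above 0.073 m).
5. the slide, let go, snaps back by itself after that stroke (all of step 3).
At the end, for the whole second after the job is handed in: Every module present lies in the run-out beyond the arch (centre 60 to 160 mm from the pocket's middle along the feed), the slide is home (within 4 mm), and the cover is seated on the tunnel (within 6 mm sideways, level) with both tabs sprung out (within 3 mm), everything at rest (y of module1_center in the frame of tunnel between 0.06 and 0.16 m and x of module1_center in the frame of tunnel between -0.012 and 0.012 m and height (world z) of each of module1_center, module2_center, module3_center, module4_center below 0.045 m and y of module2_center in the frame of tunnel between 0.06 and 0.16 m and x of module2_center in the frame of tunnel between -0.012 and 0.012 m and y of module3_center in the frame of tunnel between 0.06 and 0.16 m and x of module3_center in the frame of tunnel between -0.012 and 0.012 m and y of module4_center in the frame of tunnel between 0.06 and 0.16 m and x of module4_center in the frame of tunnel between -0.012 and 0.012 m and value of joint slide below 0.004 m and horizontal distance between cover_seat and seat below 0.006 m and distance between cover_seat and seat below 0.007 m and angle between cover_seat's own z axis and vertical below 0.05 rad and angle between the y axis of cover_seat and the y axis of seat, either way round below 0.12 rad and value of joint each of tab_a, tab_b below 0.003 m and linear speed of each of cover, module1, module2, module3, module4 below 0.02 m/s); the robot touches nothing.
It fails at once if another thing on the bench is moved by more than 5 cm (distance of any of heatsink_center, screwdriver, circuit_board, solder_reel, flux_bottle, screw_jar, tweezers from where it was at the start of the episode above 0.05 m).
Of module1, module2, module3, module4 only 2 to 3 are there at a start; the rules pass over those that are not, and their reading is None.
At some moment in a run one of module1, module2, module3, module4 may be knocked a few centimetres aside while the robot is not near it.
Once in a run the grip may slacken for a moment while it holds something.
It also fails if it takes over 210 s, if anything falls off the work surface, if the arm or the gripper's body presses on something with over 40 N, if the wrist force passes 120 N, or if a joint passes its speed limit or range.

ROBOT

A 6-joint arm with a two-finger parallel gripper is mounted at the origin on the work surface. World frame = base frame: x ahead of the robot, y to its left, z up, the work surface at z = 0. Lengths are in m, angles in degrees, forces in N, time in s.
With the tool pointing down it reaches from about 0.25 to 0.725 m from the base axis. Payload 9.7 kg.
Tool frame: the origin (TCP) lies midway between the tips of the shut fingers; the grasp point (between the pads) lies bot.hold_point_z behind it (bot.hold_point_z is the distance from the TCP to the grasp point, in m); z points along the fingers, y is the line along which they close (so a half turn about z gives the same grasp; the last joint's range is limited). The gripper opens to 85 mm and grips with 20 to 120 N. Pads are 22 mm wide; open, the fingers measure 114 mm over their backs; the gripper's body (76 mm by 85 mm) begins 54 mm behind the grasp point. The pads swing forward as they close: fully open they stand 13 mm farther back than shut.
Start: joints at [-74.37, 4.979, 10.078, 95.1, 0, 90], TCP at [0.148, -0.53, 0.231] pointing down, gripper open.
Joint ranges: [-179.16, 179.16], [-48.56, 103.87], [-65.8, 70.77], [-126.05, 130.52], [-82.76, 87.17], [-180, 180]. Speed limits (degrees/s): [127.2, 127.2, 147.25, 180, 180, 180].

INTERFACE

Orientations are given as [roll, pitch, yaw] about the fixed x, y, z axes, in that order (R = Rz(yaw) Ry(pitch) Rx(roll)).
In Python, from workcell import bot, camera, camera_model, ticket gives the robot as it stands.
- The arm moves only by the tool send_rows, never from a script. Its argument "targets" is text: rows parted by semicolons, each of 5 numbers parted by spaces: the shift along the tool's x, y, z in mm, then the turn about the tool's z in degrees, then the closure in counts, from 0 (fully open) to 255 (shut). A call has 1 to 20 rows; each row is the pose to reach, as a shift and turn from the pose commanded when the call began, along the tool's axes at that moment; what a row does not reach only later rows make up. A row lasts 1/8 s, in which the tool goes at most 62.5 mm and 10.7 degrees, less where a joint would pass 70% of its speed; a pose out of reach is approached as far as the arm can. A call with a gripper value outside its range is refused whole. The fingers move at their own pace and stop on an object; "newtons" is the grip in N (left out, the last holds). Time passes only in rows, so rows that repeat a pose let the fingers close. It gives the time, the measured TCP pose, the force, the opening and the grip force at its end, in the units of the state.
- bot.get_obs(): the state, without advancing time (a new reading comes with each control period).
- camera(name): name is "scene" or "top"; returns the picture (420x560x3 uint8, blue, green, red); there is no depth.
- camera_model(name): a dict with "K" (3x3 intrinsics, pixels), "dist_coeffs" ([k1, k2, p1, p2, k3] as OpenCV has them; the pictures are not rectified), "pose" (4x4, takes a point from camera to world coordinates). Camera axes: x right, y down, z forward; pixel columns grow to the right and rows downward; lengths in m; the calibration is good to about 2 mm. A picture is of the moment at which its call begins. camera_model takes no time and is no camera call.
- ticket.job_done(): hands the job in; it is judged then, once.
The state is a dict: "time": time; "q": joint angles; "qd": joint speeds; "joint_efforts": joint torques, N m; "ee_pos": TCP position; "tcp_rot": TCP orientation; "wrist_force": force on the tool from outside, world axes, zero at the start; "torque": the same for the moment, N m; "opening": finger opening in m; "grasp_force": force on a finger pad.
Only numpy, scipy, OpenCV 4.12 (cv2) and the standard library are available. Lean on these libraries where they do the work, as an engineer would, in place of code of your own. Each camera call takes 0.05 s, during which the arm holds its last target. There are 200 camera calls.

## Working session

There is one attempt and no reset: what is moved stays moved. The work goes in short steps, Python scripts to look and compute and a tool call to move; the robot and the scene stay as the last step left them, time stands still between calls to the robot, and variables do not carry over. Pictures are saved under pics/ and viewed, at most 14 in all, crops included, and the job is handed in when it is done.

Besides the shell and the picture viewer there is one more tool, called after "Emit:" as a command line: name --argument value ..., lists and objects as JSON in quotes. send_rows: Moves the arm, as the interface text tells. Its arguments: {"type":"object","properties":{"targets":{"type":"string"},"newtons":{"type":"number"}},"required":["targets"]}

```bash
mkdir -p pics; cat > h.py <<'E'
import numpy as np, cv2
from workcell import bot, camera, camera_model, ticket
def ray(name,uv):
    m=camera_model(name);K=np.array(m["K"]);d=np.array(m["dist_coeffs"]);T=np.array(m["pose"])
    p=cv2.undistortPoints(np.array(uv,float).reshape(-1,1,2),K,d).reshape(-1,2)
    D=np.c_[p,np.ones(len(p))]@T[:3,:3].T
    return T[:3,3],D
def onz(name,uv,z):
    o,D=ray(name,uv); return o+D*((z-o[2])/D[:,2])[:,None]
def proj(name,P):
    m=camera_model(name);K=np.array(m["K"]);d=np.array(m["dist_coeffs"]);T=np.linalg.inv(np.array(m["pose"]))
    r,_=cv2.Rodrigues(T[:3,:3]); return cv2.projectPoints(np.array(P,float).reshape(-1,3),r,T[:3,3],K,d)[0].reshape(-1,2)
E
python3 - <<'E'
from h import *
for n in("scene","top"):
    im=camera(n); cv2.imwrite(f"pics/{n}0.png",im); m=camera_model(n); print(n,np.round(m["pose"],3).tolist(),np.round(m["K"],1).tolist())
im=[cv2.resize(cv2.imread(f"pics/{n}0.png"),(800,600),interpolation=cv2.INTER_CUBIC) for n in("scene","top")]
cv2.imwrite("pics/s1.png",im[0]);cv2.imwrite("pics/t1.png",im[1])
o=bot.get_obs();print({k:np.round(v,3).tolist() for k,v in o.items()},bot.hold_point_z)
E
```

```text
scene [[0.77, 0.54, -0.34, 0.947], [0.638, -0.648, 0.416, -0.446], [0.005, -0.537, -0.844, 0.938], [0.0, 0.0, 0.0, 1.0]] [[407.0, 0.0, 281.0], [0.0, 407.0, 210.6], [0.0, 0.0, 1.0]]
top [[-0.018, -0.991, 0.133, 0.405], [-1.0, 0.018, -0.006, -0.04], [0.004, -0.133, -0.991, 1.527], [0.0, 0.0, 0.0, 1.0]] [[523.1, 0.0, 271.3], [0.0, 523.1, 211.5], [0.0, 0.0, 1.0]]
{'time': 0.1, 'q': [-74.372, 5.009, 10.036, 95.1, 0.002, 89.999], 'qd': [-0.038, -0.111, 0.125, 0.045, 0.024, -0.008], 'joint_efforts': [0.0, -52.156, 46.565, 0.016, -0.0, -0.0], 'ee_pos': [0.148, -0.529, 0.231], 'tcp_rot': [-179.927, -0.002, 15.629], 'wrist_force': [0.2, 0.43, 0.784], 'torque': [0.0, -0.077, -0.028], 'grasp_force': 0.0, 'opening': 0.085} 0.0187
```

View pics/s1.png

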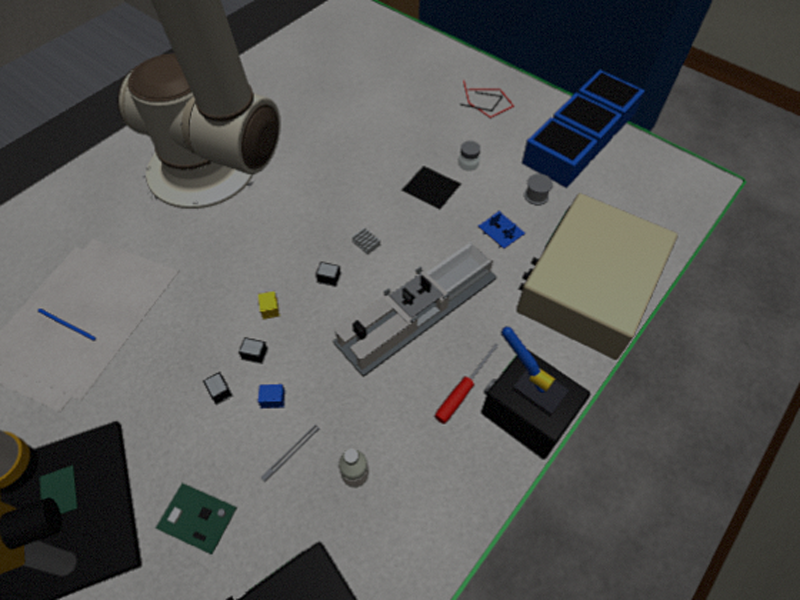

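View pics/t1.png

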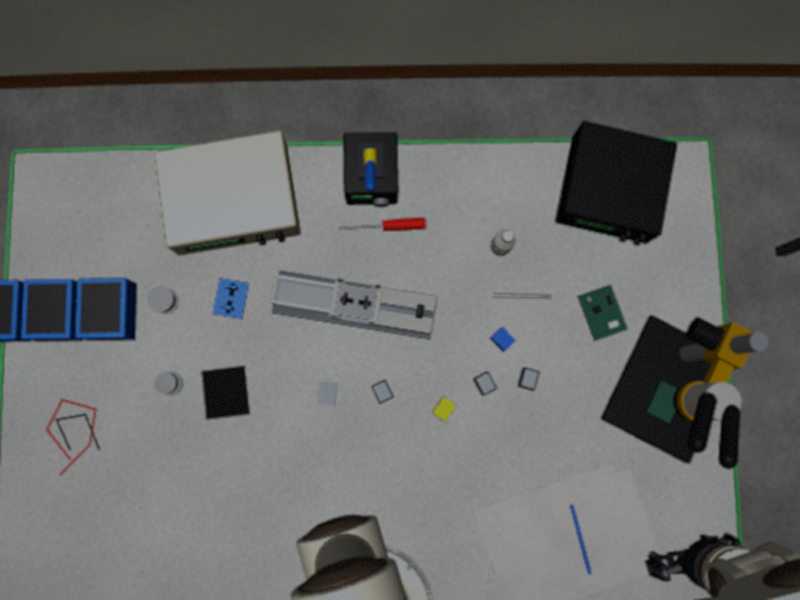

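Scene: the tunnel is at top (355,305), with its knob at (420,311) and the grey cover with black tabs at (355,300). The black pad is at (226,392). There are three grey-topped black modules at (383,391), (485,383) and (529,378). The yellow block at (445,408), the blue block at (503,338) and the blue cover look-alike at (231,298) are to be left alone.

```bash
python3 - <<'E'
from h import *
t=cv2.imread("pics/top0.png");s=cv2.imread("pics/scene0.png")
g=lambda im:np.clip(255*(im/255.)**0.6,0,255).astype(np.uint8)
cv2.imwrite("pics/tc.png",g(cv2.resize(t[180:300,140:390],None,fx=3.2,fy=3.2,interpolation=cv2.INTER_CUBIC)))
cv2.imwrite("pics/sc.png",g(cv2.resize(s[150:300,140:350],None,fx=3.8,fy=3.8,interpolation=cv2.INTER_CUBIC)))
E
```

```text
(no output)
```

View pics/tc.png

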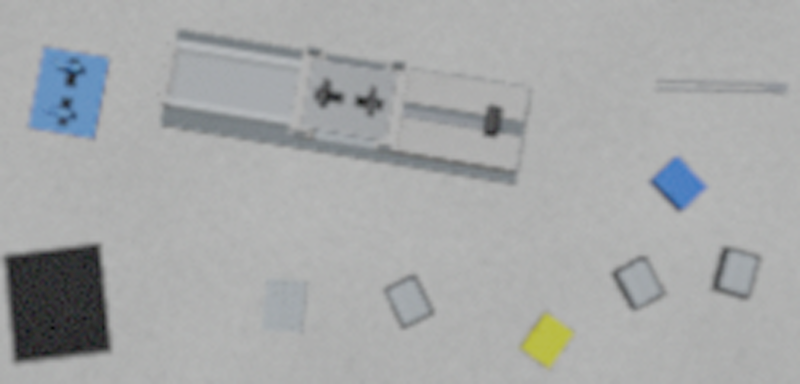

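View pics/sc.png

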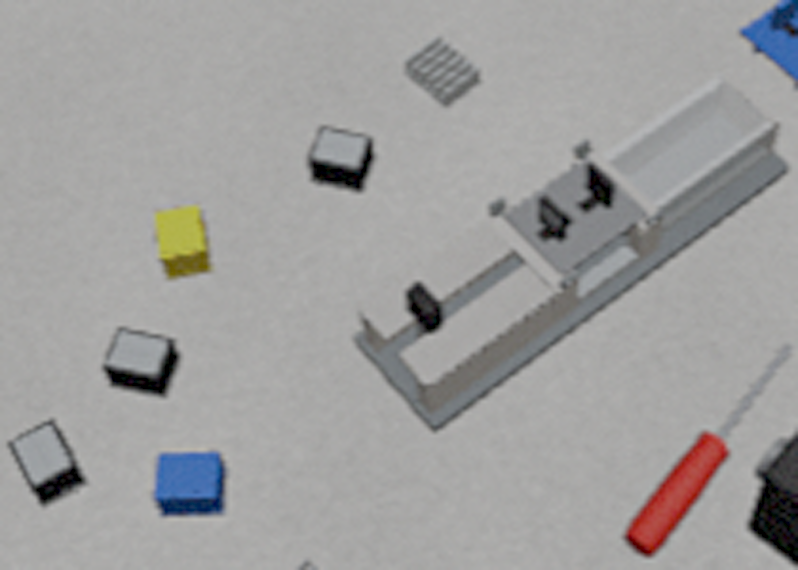

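Tunnel, cover, knob and three modules are clear in both crops. The heat sink is at tc (287,305). In tc the modules are at (409,301), (639,282) and (738,272). Next I refine the edges and triangulate.

```bash
cat >> h.py <<'E'
from scipy.ndimage import map_coordinates
def edge(im,p0,p1,w=2.5,n=60,trim=.1):
    """refine line p0-p1 (native px) by strongest gradient across it; returns point, dir"""
    g=cv2.GaussianBlur(cv2.cvtColor(im,cv2.COLOR_BGR2GRAY),(3,3),0).astype(float)
    p0,p1=np.array(p0,float),np.array(p1,float);d=(p1-p0)/np.linalg.norm(p1-p0);nn=np.array([-d[1],d[0]])
    s=np.arange(-w,w+.01,.25);P=[]
    for a in np.linspace(trim,1-trim,n):
        c=p0+a*(p1-p0);q=c+s[:,None]*nn
        v=np.abs(np.gradient(map_coordinates(g,[q[:,1],q[:,0]],order=1)))
        wt=v**4;P.append(c+nn*(wt@s/wt.sum()))
    P=np.array(P,np.float32);l=cv2.fitLine(P,cv2.DIST_HUBER,0,.01,.01).ravel()
    return l[2:].astype(float),l[:2].astype(float)
def quad(im,c,**k):
    """refine polygon corners"""
    L=[edge(im,c[i],c[(i+1)%len(c)],**k) for i in range(len(c))];o=[]
    for i in range(len(c)):
        (p,d),(q,e)=L[i-1],L[i];t=np.linalg.solve(np.c_[d,-e],q-p);o.append(p+d*t[0])
    return np.array(o)
E
cat > m1.py <<'E'
from h import *
t=cv2.imread("pics/top0.png");s=cv2.imread("pics/scene0.png")
T=lambda L:np.array(L,float)/3.2+[140,180]
S=lambda L:np.array(L,float)/3.8+[140,150]
# modules top faces: order consistent
mt={1:[(386,288),(415,275),(434,311),(406,327)],2:[(615,270),(648,257),(665,292),(637,308)],3:[(723,248),(760,254),(750,297),(716,291)]}
ms={1:[(317,128),(370,136),(360,168),(308,158)],2:[(118,328),(176,337),(163,367),(106,360)],3:[(12,436),(56,422),(80,467),(38,488)]}
for i in(1,2,3):
    for n,im,c in(("top",t,T(mt[i])),("scene",s,S(ms[i]))):
        for lab,q in(("hand",c),("ref",quad(im,c,w=1.5,trim=.15))):
            P=onz(n,q,.03)[:,:2]*1000;e=np.roll(P,-1,0)-P
            print(i,n,lab,P.mean(0).round(1),"len",np.hypot(*e.T).round(0),"ang",np.degrees(np.arctan2(e[:,1],e[:,0])).round(0))
pq=quad(t,T([(6,256),(100,245),(109,349),(15,361)]),w=2)
P=onz("top",pq,.003)[:,:2]*1000;print("pad",P.mean(0).round(1),P.round(0).tolist())
def show(n,im,p,q,z,name,w=2):
    a,d=edge(im,p,q,w=w);X=onz(n,[a-d*20,a+d*20],z)[:,:2]*1000;v=X[1]-X[0];print(name,n,X.mean(0).round(1),"ang",np.degrees(np.arctan2(v[1],v[0])).round(2));return X.mean(0),v/np.linalg.norm(v)
show("top",t,*T([(162,126),(517,184)]),.006,"base x-45")
show("scene",s,*S([(436,430),(786,168)]),0,"base x+45")
show("top",t,*T([(180,30),(162,126)]),.012,"base y170")
show("top",t,*T([(531,92),(517,184)]),.03,"rear end")
print("base -y corners top",onz("top",T([(517,184)]),.012)*1000,"scene z0",onz("scene",S([(436,430),(786,168),(356,340)]),0)*1000)
# knob centre: dark blob
for n,im,c in(("top",t,T([(493,121)])[0]),("scene",s,S([(425,306)])[0])):
    g=cv2.cvtColor(im,cv2.COLOR_BGR2GRAY).astype(float);x,y=c.astype(int);r=9
    w=np.clip(75-g[y-r:y+r+1,x-r:x+r+1],0,None);yy,xx=np.mgrid[y-r:y+r+1,x-r:x+r+1]
    u=np.array([(w*xx).sum(),(w*yy).sum()])/w.sum();print("knob",n,u,onz(n,[u],.074).round(4)*1000)
E
python3 m1.py
```

```text
1 top hand [427.3 -37.7] len [28. 36. 29. 39.] ang [ -67. -153.  119.   26.]
1 top ref [427.6 -38.1] len [31. 40. 29. 41.] ang [ -63. -154.  117.   30.]
1 scene hand [427.8 -34.5] len [40. 29. 39. 27.] ang [  29.  -61. -153.  120.]
1 scene ref [426.1 -33.6] len [43. 31. 38. 27.] ang [  30.  -72. -155.  117.]
2 top hand [ 439.7 -243.9] len [32. 34. 29. 39.] ang [ -70. -156.  118.   29.]
2 top ref [ 439.6 -245. ] len [31. 36. 29. 42.] ang [ -74. -154.  117.   28.]
2 scene hand [ 439.7 -237.3] len [40. 23. 39. 25.] ang [  30.  -65. -148.  119.]
2 scene ref [ 438.7 -239.1] len [45. 29. 34. 29.] ang [  28.  -81. -149.  121.]
3 top hand [ 446.1 -330.2] len [34. 40. 31. 39.] ang [-100.  164.   79.  -12.]
3 top ref [ 446.2 -330.9] len [37. 44. 29. 43.] ang [-103.  163.   75.   -7.]
3 scene hand [ 449.8 -327.6] len [28. 37. 28. 42.] ang [  60.  -17. -110.  162.]
3 scene ref [ 447.3 -327. ] len [30. 36. 29. 41.] ang [  61.  -17. -109.  163.]
pad [431.6 283.8] [[475.0, 333.0], [485.0, 246.0], [388.0, 235.0], [378.0, 322.0]]
base x-45 top [560.9  24.6] ang -100.44
base x+45 scene [643.3 -20.6] ang 79.49
base y170 top [639.6 180.2] ang -10.48
rear end top [ 571.8 -142.3] ang -9.8
base -y corners top [[ 530.60486064 -136.37738609   12.        ]] scene z0 [[ 6.19396577e+02 -1.46829476e+02  1.11022302e-13]
 [ 6.77117897e+02  1.77225717e+02  0.00000000e+00]
 [ 5.32045630e+02 -1.31335063e+02  0.00000000e+00]]
knob top [293.62352941 217.77843137] [[ 581.2 -111.6   74. ]]
knob scene [251.30358107 231.25697319] [[ 582.2 -112.    74. ]]
```

```bash
cat >> h.py <<'E'
A=np.radians(-10.5);O=np.array([.6043,.0140])
def tun(x,y):  # tunnel mm -> world m
    c,s=np.cos(A),np.sin(A);return O+np.array([c*x-s*y,s*x+c*y])/1000
def totun(P):
    c,s=np.cos(A),np.sin(A);d=(np.array(P)[...,:2]-O)*1000;return np.c_[d@[c,s],d@[-s,c]]
def shift(x,y,z,yaw):
    o=bot.get_obs();r,p,w=o["tcp_rot"];a=np.radians(w);c,s=np.cos(a),np.sin(a);d=(np.array([x,y,z])-o["ee_pos"])*1000
    print("shift",np.round([d@[c,s,0],d@[s,-c,0],-d[2],-((yaw-w+180)%360-180)],1))
E
python3 - <<'E'
from h import *
for n,o,k,b in(("top",(140,180),3.2,[(317,97),(342,97),(371,88),(371,114),(328,82),(328,112)]),("scene",(140,150),3.8,[(550,218),(600,185)])):
    im=cv2.imread(f"pics/{n}0.png");g=cv2.cvtColor(im,cv2.COLOR_BGR2GRAY).astype(float)
    m=(g<60).astype(np.uint8);_,l,st,ce=cv2.connectedComponentsWithStats(m)
    u=proj(n,[*tun(0,0),.074])[0];
    for i in range(1,len(ce)):
        if np.hypot(*(ce[i]-u))<18: print(n,ce[i].round(1),st[i,4],"tunnel mm at z74",totun(onz(n,[ce[i]],.074)).round(1))
    # fins
    print(n,"expect",u.round(1))
shift(*tun(0,0),.14,-10.5)
E
```

```text
top [242.1 209.3] 35 tunnel mm at z74 [[ 0.  18.6]]
top [254.8 211.6] 31 tunnel mm at z74 [[ -0.4 -17.7]]
top expect [248.6 210.4]
scene [293.  189.2] 8 tunnel mm at z74 [[-29.   32.3]]
scene [296.7 199.5] 81 tunnel mm at z74 [[ 1.5 18.6]]
scene [285.  207.7] 76 tunnel mm at z74 [[  1.4 -20.5]]
scene [299. 214.] 1 tunnel mm at z74 [[38.1 -5.7]]
scene [295.5 216.5] 2 tunnel mm at z74 [[ 38.1 -17.3]]
scene [291.5 219.5] 2 tunnel mm at z74 [[ 38.4 -30.7]]
scene expect [290.8 203. ]
shift [ 585.7 -400.5   90.6   26.1]
```

Emit:
send_rows --targets "586 -400 60 26 0;586 -400 60 26 0;586 -400 60 26 0;586 -400 60 26 0;586 -400 60 26 0;586 -400 60 26 0;586 -400 60 26 0;586 -400 60 26 0;586 -400 60 26 0;586 -400 60 26 0;586 -400 60 26 0;586 -400 60 26 0;586 -400 60 26 0;586 -400 60 26 0;586 -400 90 26 0;586 -400 90 26 0;586 -400 90 26 0"

```text
time: 2.22
ee_pos: [0.5996, -0.0418, 0.1425]
tcp_rot: [-177.6, 0.1, -5.1]
wrist_force: [0.8, 0.8, 0.1]
opening: 0.0857
grasp_force: 0.0
```

```bash
python3 - <<'E'
from h import *
shift(*tun(0.5,0),.062,-10.5);o=bot.get_obs();print(o["time"],o["ee_pos"],o["tcp_rot"],o["wrist_force"])
E
```

```text
shift [  0.2 -55.9  80.5   5.4]
2.225 [ 0.59964694 -0.04176597  0.14254064] [-1.77629185e+02  5.62630440e-02 -5.05207020e+00] [0.77556224 0.84969209 0.09400847]
```

Emit:
send_rows --targets "0 0 0 0 0;0 0 0 0 0;0 0 0 0 0"

```text
time: 2.6
ee_pos: [0.5999, -0.0415, 0.1417]
tcp_rot: [-177.6, 0.1, -5.0]
wrist_force: [-1.1, 0.5, -0.4]
opening: 0.0855
grasp_force: 0.0
```

```bash
python3 - <<'E'
from h import *
shift(*tun(0.5,0),.062,-10.5);o=bot.get_obs();print(o["time"],o["ee_pos"],o["tcp_rot"],o["wrist_force"])
E
```

```text
shift [ -0.  -55.6  79.7   5.5]
2.6 [ 0.59994846 -0.04147215  0.1416595 ] [-1.77628204e+02  8.22996298e-02 -5.02275476e+00] [-1.0738972   0.53097782 -0.3743415 ]
```

Emit:
send_rows --targets "0 -55.6 30 5.5 0;0 -55.6 30 5.5 0;0 -55.6 30 5.5 0;0 -55.6 30 5.5 0;0 -55.6 30 5.5 0"

```text
time: 3.22
ee_pos: [0.6, -0.0358, 0.1145]
tcp_rot: [-175.4, 0.4, -5.5]
wrist_force: [0.0, -0.2, -0.2]
opening: 0.0853
grasp_force: 0.0
```

```bash
python3 - <<'E'
from h import *
shift(*tun(0.5,0),.062,-10.5);o=bot.get_obs();print(o["time"],o["ee_pos"],o["tcp_rot"],o["q"])
E
```

```text
shift [ -0.  -50.   52.5   5. ]
3.225 [ 0.59999997 -0.03583641  0.11445115] [-175.43093096    0.36438345   -5.52595075] [ -5.58255949  11.5535964    4.40395629  83.21926693   4.5687068
 179.94321196]
```

Emit:
send_rows --targets "0 0 -40 -10 0;0 0 -40 -20 0;0 0 -40 -30 0;0 0 -40 -40 0;0 0 -40 -50 0;0 0 -40 -60 0;0 0 -40 -60 0;0 0 -40 -60 0"

```text
time: 4.22
ee_pos: [0.5997, -0.0391, 0.1538]
tcp_rot: [-177.3, -3.7, 54.1]
wrist_force: [0.6, 0.1, -0.2]
opening: 0.0854
grasp_force: 0.0
```

```bash
python3 - <<'E'
from h import *
o=bot.get_obs();print(o["time"],o["ee_pos"],o["tcp_rot"],o["q"])
E
```

```text
4.225 [ 0.59972168 -0.03907092  0.15376073] [-177.33518939   -3.7454815    54.14097823] [ -5.89491293  11.52281463   8.70006369  87.61910164   4.57437524
 119.85931371]
```

Emit:
send_rows --targets "0 0 0 -10 0;0 0 0 -20 0;0 0 0 -30 0;0 0 0 -40 0;0 0 0 -50 0;0 0 0 -60 0;0 0 0 -70 0;0 0 0 -80 0;0 0 0 -90 0;0 0 0 -100 0;0 0 0 -110 0;0 0 0 -120 0;0 0 0 -130 0;0 0 0 -140 0;0 0 0 -150 0;0 0 0 -150 0;0 0 0 -150 0"

```text
time: 6.35
ee_pos: [0.5997, -0.039, 0.1536]
tcp_rot: [175.8, 1.9, -155.9]
wrist_force: [-0.1, 0.3, -0.0]
opening: 0.0852
grasp_force: 0.0
```

Emit:
send_rows --targets "0 0 0 -10 0;0 0 0 -20 0;0 0 0 -30 0;0 0 0 -40 0;0 0 0 -50 0;0 0 0 -60 0;0 0 0 -70 0;0 0 0 -80 0;0 0 0 -90 0;0 0 0 -100 0;0 0 0 -110 0;0 0 0 -120 0;0 0 0 -130 0;0 0 0 -140 0;0 0 0 -149 0;0 0 0 -152 0;0 0 0 -154 0;0 0 0 -154 0;0 0 0 -154 0"

```text
time: 8.72
ee_pos: [0.6009, -0.0181, 0.1535]
tcp_rot: [-176.3, 0.1, -3.6]
wrist_force: [-0.1, -0.3, -0.2]
opening: 0.0857
grasp_force: 0.0
```

```bash
python3 - <<'E'
from h import *
o=bot.get_obs();print(o["time"],o["ee_pos"],o["tcp_rot"],o["q"])
E
```

```text
8.725 [ 0.60093817 -0.01811102  0.15352371] [-1.76294517e+02  1.29714921e-01 -3.59652088e+00] [  -3.48198147   11.24049848    8.38228515   87.26408342    3.70573515
 -179.8852209 ]
```

Emit:
send_rows --targets "0 55 0 -6 0;0 55 0 -6 0;0 55 0 -6 0;0 55 0 -6 0;0 55 0 -6 0"

```text
time: 9.35
ee_pos: [0.6001, -0.0205, 0.15]
tcp_rot: [-178.5, -0.2, -2.7]
wrist_force: [0.2, 0.1, 0.2]
opening: 0.0856
grasp_force: 0.0
```

```bash
python3 - <<'E'
from h import *
o=bot.get_obs();print(o["time"],o["ee_pos"],o["tcp_rot"],o["q"])
E
```

```text
9.35 [ 0.60008126 -0.02049727  0.14996281] [-1.78538597e+02 -1.63792881e-01 -2.71091648e+00] [  -2.64984597   10.8579005     7.60343863   86.58018733    1.46122732
 -179.93890987]
```

Emit:
send_rows --targets "0 36 0 -4 0;0 36 0 -4 0;0 36 0 -4 0;0 36 0 -4 0;0 36 0 -4 0"

```text
time: 9.98
ee_pos: [0.5996, -0.0214, 0.149]
tcp_rot: [179.9, -0.2, -2.1]
wrist_force: [-1.2, 0.2, -0.0]
opening: 0.0857
grasp_force: 0.0
```

```bash
python3 - <<'E'
from h import *
o=bot.get_obs();print(o["time"],o["ee_pos"],o["tcp_rot"],o["q"])
E
```

```text
9.975 [ 0.59962762 -0.02138455  0.149038  ] [179.94530164  -0.22537042  -2.07367284] [-2.01638809e+00  1.07413135e+01  7.37733669e+00  8.64107076e+01
 -5.49236544e-02 -1.79942716e+02]
```

Emit:
send_rows --targets "0 0 0 10 0;0 0 0 20 0;0 0 0 30 0;0 0 0 40 0;0 0 0 50 0;0 0 0 60 0;0 0 0 70 0;0 0 0 80 0;0 0 0 90 0;0 0 0 100 0;0 0 0 100 0"

```text
time: 11.35
ee_pos: [0.5996, -0.0214, 0.149]
tcp_rot: [-179.8, -0.0, -102.0]
wrist_force: [0.0, -0.2, 0.5]
opening: 0.0857
grasp_force: 0.0
```

```bash
python3 - <<'E'
from h import *
o=bot.get_obs();print(o["time"],o["tcp_rot"],o["q"]);shift(*tun(0.5,0),.062,169.5)
E
```

```text
11.35 [-1.79772476e+02 -1.84490436e-02 -1.02006174e+02] [-2.01642105e+00  1.07411136e+01  7.37397810e+00  8.64119905e+01
 -5.76381100e-02 -8.00103947e+01]
shift [-35.6   2.3  87.   88.5]
```

Emit:
send_rows --targets "-18 1 0 10 0;-35.6 2.3 0 20 0;-35.6 2.3 0 30 0;-35.6 2.3 0 40 0;-35.6 2.3 0 50 0;-35.6 2.3 0 60 0;-35.6 2.3 0 70 0;-35.6 2.3 0 80 0;-35.6 2.3 20 88.5 0;-35.6 2.3 40 88.5 0;-35.6 2.3 40 88.5 0;-35.6 2.3 40 88.5 0"

```text
time: 12.85
ee_pos: [0.6052, 0.0139, 0.1099]
tcp_rot: [-180.0, 0.3, 169.5]
wrist_force: [-0.7, 0.1, -0.1]
opening: 0.0854
grasp_force: 0.0
```

```bash
python3 - <<'E'
from h import *
o=bot.get_obs();print(o["time"],o["tcp_rot"],o["q"]);shift(*tun(0.5,0),.062,169.5)
im=camera("scene");x,y=proj("scene",[*tun(0,0),.08])[0].astype(int)
cv2.imwrite("pics/a.png",cv2.resize(im[y-60:y+60,x-80:x+80],(640,480),interpolation=cv2.INTER_CUBIC))
E
```

```text
12.85 [-179.98603223    0.27258203  169.54860349] [ 1.34956230e+00  1.15801524e+01  4.03043012e+00  8.21863134e+01
 -6.94187690e-02  1.18008321e+01]
shift [ 0.4 -0.1 47.9  0. ]
```

View pics/a.png

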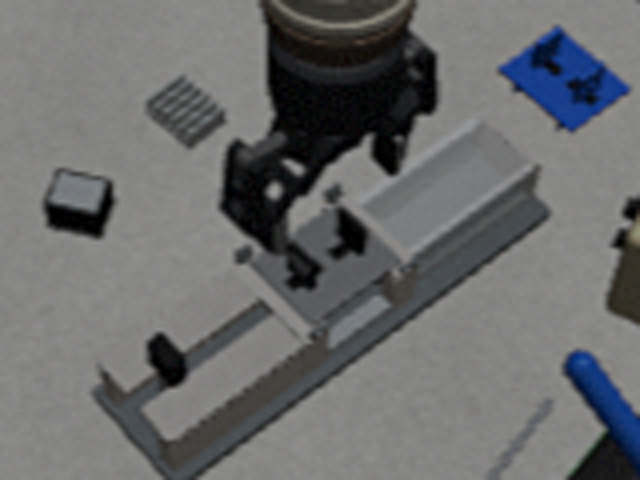

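The gripper straddles the grey cover's tabs at a.png (300,262) and (348,232). The blue look-alike is at (565,80) and is not touched. I lower and pinch.

Emit:
send_rows --targets "0 0 20 0 0;0 0 40 0 0;0 0 48 0 0;0 0 48 0 0;0 0 48 0 60;0 0 48 0 120;0 0 48 0 180;0 0 48 0 255;0 0 48 0 255;0 0 48 0 255;0 0 48 0 255;0 0 48 0 255;0 0 48 0 255" --newtons 40

```text
time: 14.52
ee_pos: [0.6058, 0.014, 0.0623]
tcp_rot: [180.0, 0.3, 169.4]
wrist_force: [-1.4, 0.3, 6.6]
opening: 0.0256
grasp_force: 41.1
```

Emit:
send_rows --targets "0 0 -5 0 255;0 0 -15 0 255;0 0 -25 0 255;0 0 -50 0 255;0 0 -80 0 255;0 0 -80 0 255;0 0 -80 0 255"

```text
time: 15.4
ee_pos: [0.6047, 0.0139, 0.1404]
tcp_rot: [-180.0, 0.2, 169.4]
wrist_force: [0.5, 0.4, -1.6]
opening: 0.0257
grasp_force: 40.5
```

```bash
python3 - <<'E'
from h import *
o=bot.get_obs();print(o["time"],o["tcp_rot"],o["q"],o["wrist_force"]);shift(.4316,.2838,.062-.056+.017,173.5);shift(.4316,.2838,.062-.056+.017,83.5)
im=camera("scene");x,y=proj("scene",[*tun(0,0),.10])[0].astype(int)
cv2.imwrite("pics/b.png",cv2.resize(im[y-60:y+60,x-80:x+80],(640,480),interpolation=cv2.INTER_CUBIC))
E
```

```text
15.4 [-179.96926355    0.20018942  169.43501479] [ 1.35389465e+00  1.14487531e+01  7.24621717e+00  8.56079383e+01
 -7.14181660e-02  1.19188154e+01] [ 0.51135816  0.39870224 -1.63192212]
shift [219.6 233.6 117.4  -4.1]
shift [219.6 233.6 117.4  85.9]
```

View pics/b.png

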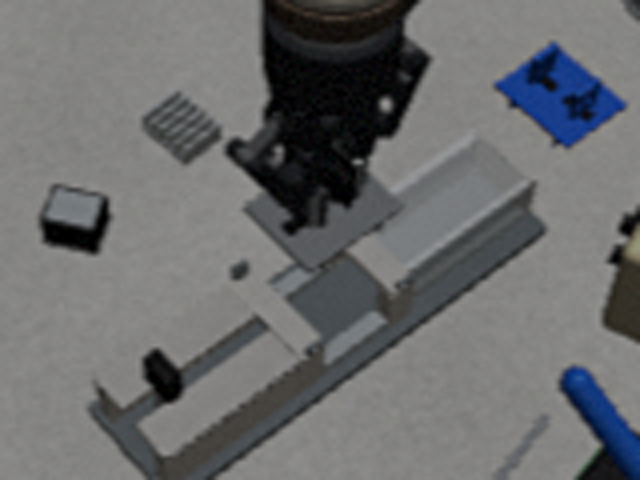

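Emit:
send_rows --targets "55 58 0 0 255;110 117 0 0 255;165 175 0 0 255;220 233.6 0 0 255;220 233.6 0 0 255;220 233.6 0 0 255;220 233.6 50 0 255;220 233.6 90 0 255;220 233.6 108 0 255;220 233.6 108 0 255;220 233.6 108 0 255"

```text
time: 16.82
ee_pos: [0.4328, 0.2841, 0.0336]
tcp_rot: [179.9, 0.3, 169.4]
wrist_force: [-0.2, 0.0, -0.9]
opening: 0.0256
grasp_force: 40.5
```

```bash
python3 - <<'E'
from h import *
o=bot.get_obs();print(o["time"],o["tcp_rot"],o["wrist_force"]);shift(.4316,.2838,.023,169.5)
E
```

```text
16.825 [179.94540797   0.31555948 169.40867648] [-0.17574909  0.04521527 -0.89324207]
shift [ 1.1 -0.5 10.6 -0.1]
```

Emit:
send_rows --targets "1 0 5 0 255;1 0 8 0 255;1 0 10 0 255;1 0 10 0 255;1 0 10 0 255"

```text
time: 17.45
ee_pos: [0.4311, 0.2842, 0.0232]
tcp_rot: [180.0, 0.3, 169.4]
wrist_force: [-2.6, -2.4, 8.5]
opening: 0.0255
grasp_force: 41.2
```

Emit:
send_rows --targets "0 0 0 0 150;0 0 0 0 80;0 0 0 0 0;0 0 0 0 0;0 0 0 0 0;0 0 0 0 0;0 0 0 0 0;0 0 0 0 0;0 0 -40 0 0;0 0 -100 0 0;0 0 -130 0 0;0 0 -130 0 0"

```text
time: 18.95
ee_pos: [0.4314, 0.2848, 0.1547]
tcp_rot: [179.8, 0.4, 169.4]
wrist_force: [-1.1, -0.3, -0.2]
opening: 0.0857
grasp_force: 0.0
```

```bash
cat >> h.py <<'E'
def cover(n,z,near):
    g=cv2.cvtColor(camera(n),cv2.COLOR_BGR2GRAY).astype(float);_,l,st,ce=cv2.connectedComponentsWithStats((g<60).astype(np.uint8))
    u=proj(n,[*near,z])[0]
    for i in range(1,len(ce)):
        if np.hypot(*(ce[i]-u))<25: print(n,ce[i].round(1),st[i,4],onz(n,[ce[i]],z).round(4)[0,:2])
E
python3 - <<'E'
from h import *
im=camera("top");x,y=proj("top",[.4316,.2838,.02])[0].astype(int)
cv2.imwrite("pics/c.png",cv2.resize(im[max(y-60,0):y+60,x-80:x+130],(800,457),interpolation=cv2.INTER_CUBIC))
shift(*[.4275,-.0365],.13,27);o=bot.get_obs();print(o["time"],o["tcp_rot"],o["q"])
shift(*[.4275,-.0365],.13,207)
E
```

```text
shift [ -55.6 -316.1   22.7  142.4]
19.0 [179.95351095   0.30330346 169.42960023] [33.52818373 -0.7756789  -4.54263613 85.98287496 -0.1776808  44.09807255]
shift [ -55.6 -316.1   22.7  -37.6]
```

View pics/c.png

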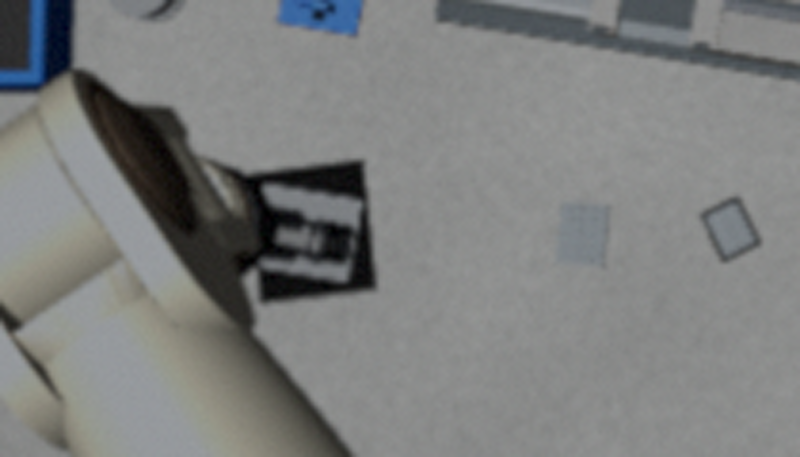

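The cover sits inside the pad at c.png (318,235), and module 1 is still at (730,230). Next I grip module 1 along its 40 mm axis, at about 28° in world.

```bash
python3 - <<'E'
from h import *
shift(.427,-.0363,.10,118)
E
```

```text
shift [ -55.1 -316.    52.7   51.4]
```

Emit:
send_rows --targets "-10 -55 0 10 0;-20 -110 0 20 0;-30 -165 0 30 0;-40 -220 0 40 0;-50 -275 0 50 0;-55 -316 0 51.4 0;-55 -316 30 51.4 0;-55 -316 53 51.4 0;-55 -316 53 51.4 0;-55 -316 53 51.4 0"

```text
time: 20.25
ee_pos: [0.4267, -0.0365, 0.0996]
tcp_rot: [179.8, 0.2, 118.0]
wrist_force: [0.9, -0.2, 1.0]
opening: 0.0852
grasp_force: 0.0
```

```bash
python3 - <<'E'
from h import *
o=bot.get_obs();print(o["tcp_rot"],o["q"])
shift(.427,-.0363,.012,118)
im=camera("scene");x,y=proj("scene",[.427,-.036,.06])[0].astype(int)
cv2.imwrite("pics/d.png",cv2.resize(im[y-50:y+50,x-66:x+67],(640,480),interpolation=cv2.INTER_CUBIC))
cover("scene",.035,(.431,.284))
E
```

```text
[1.79848605e+02 1.53331115e-01 1.18045866e+02] [-4.86521554e+00 -1.26207180e+01 -2.11335294e+01  8.12767801e+01
 -4.64650036e-02  5.70886306e+01]
shift [ 0.1  0.4 87.6  0. ]
scene [306.5 120.4] 58 [0.4349 0.3021]
scene [296.1 124.5] 80 [0.4213 0.268 ]
scene [302.9 135.4] 305 [0.4645 0.2461]
```

View pics/d.png

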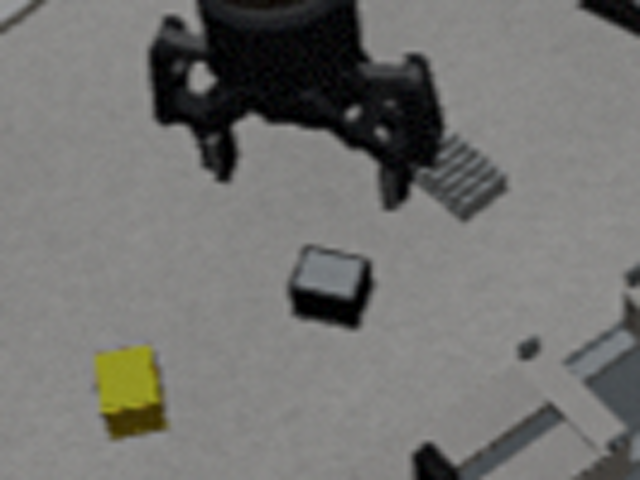

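The fingers line up with module 1's long axis at d.png (333,285), clear of the heat sink at (465,180). I descend and grip.

Emit:
send_rows --targets "0 0 40 0 0;0 0 75 0 0;0 0 87 0 0;0 0 87 0 0;0 0 87 0 60;0 0 87 0 120;0 0 87 0 180;0 0 87 0 255;0 0 87 0 255;0 0 87 0 255;0 0 87 0 255" --newtons 40

```text
time: 21.72
ee_pos: [0.4277, -0.0368, 0.0136]
tcp_rot: [179.8, 0.2, 118.0]
wrist_force: [-1.3, -0.7, 6.9]
opening: 0.0394
grasp_force: 39.9
```

Emit:
send_rows --targets "0 0 -30 0 255;0 0 -80 0 255;0 0 -100 0 255;0 0 -100 0 255;0 0 -100 0 255"

```text
time: 22.35
ee_pos: [0.4262, -0.0366, 0.1113]
tcp_rot: [179.9, 0.1, 118.0]
wrist_force: [-0.1, 0.2, -1.1]
opening: 0.039
grasp_force: 40.4
```

```bash
python3 - <<'E'
from h import *
o=bot.get_obs();print(o["tcp_rot"],o["q"])
shift(*tun(.5,0),.1,79.5)
E
```

```text
[1.79896541e+02 1.21464504e-01 1.18027623e+02] [-4.88127834e+00 -1.27348988e+01 -1.99323396e+01  8.26497095e+01
 -4.57638118e-02  5.70909284e+01]
shift [-39.3 181.4  11.3  38.5]
```

Emit:
send_rows --targets "-10 46 0 10 255;-20 92 0 20 255;-30 138 0 30 255;-39.3 181.4 0 38.5 255;-39.3 181.4 0 38.5 255;-39.3 181.4 0 38.5 255;-39.3 181.4 30 38.5 255;-39.3 181.4 50 38.5 255;-39.3 181.4 50 38.5 255;-39.3 181.4 50 38.5 255"

```text
time: 23.6
ee_pos: [0.6054, 0.0136, 0.0642]
tcp_rot: [179.7, 0.0, 79.5]
wrist_force: [-0.8, -0.1, 0.1]
opening: 0.0388
grasp_force: 40.5
```

```bash
python3 - <<'E'
from h import *
o=bot.get_obs();print(o["tcp_rot"],o["q"],totun([o["ee_pos"]]))
shift(*tun(.5,0),.027,79.5)
im=camera("scene");x,y=proj("scene",[*tun(0,0),.05])[0].astype(int)
cv2.imwrite("pics/e.png",cv2.resize(im[y-50:y+50,x-66:x+67],(640,480),interpolation=cv2.INTER_CUBIC))
E
```

```text
[1.79699321e+02 1.19307587e-02 7.95330305e+01] [ 1.32340693e+00  1.22317063e+01 -2.67109914e-01  7.72092862e+01
 -7.31168676e-02  1.01790159e+02] [[ 1.10752763 -0.1800911 ]]
shift [ 0.2 -0.6 37.2  0. ]
```

View pics/e.png

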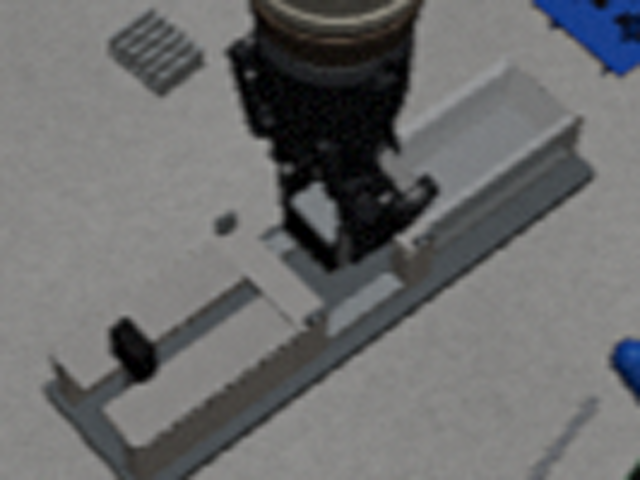

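Module 1 hangs squarely over the pocket at e.png (318,225). I lower it in.

Emit:
send_rows --targets "0 -0.5 15 0 255;0 -0.5 28 0 255;0 -0.5 33 0 255;0 -0.5 36 0 255;0 -0.5 36 0 255;0 -0.5 36 0 255"

```text
time: 24.4
ee_pos: [0.6053, 0.0139, 0.0274]
tcp_rot: [179.7, 0.0, 79.5]
wrist_force: [-0.7, 0.1, -0.7]
opening: 0.0394
grasp_force: 40.5
```

Emit:
send_rows --targets "0 0 1.5 0 255;0 0 1.5 0 255;0 0 1.5 0 150;0 0 1.5 0 60;0 0 1.5 0 0;0 0 1.5 0 0;0 0 1.5 0 0;0 0 1.5 0 0;0 0 -40 0 0;0 0 -95 0 0;-50 0 -95 0 0;-100 0 -95 0 0;-128 0 -95 0 0;-128 0 -95 0 0;-128 0 -95 0 0"

```text
time: 26.28
ee_pos: [0.5815, -0.1114, 0.1221]
tcp_rot: [179.8, 0.0, 79.5]
wrist_force: [0.2, 0.2, -0.9]
opening: 0.0852
grasp_force: 0.0
```

```bash
cat > f.py <<'E'
from h import *
import sys
o=bot.get_obs();print(o["time"],o["tcp_rot"],o["q"][5],totun([o["ee_pos"]]))
shift(*tun(.5,-128),.068,79.5)
im=camera("scene");x,y=proj("scene",[*tun(0,-20),.05])[0].astype(int)
cv2.imwrite(f"pics/{sys.argv[1]}.png",cv2.resize(im[y-60:y+60,x-80:x+80],(640,480),interpolation=cv2.INTER_CUBIC))
E
python3 f.py f1
```

```text
26.275 [1.79772219e+02 1.13722926e-02 7.95277900e+01] 89.62794236848931 [[   0.47027423 -127.49700654]]
shift [-0.5  0.  54.1  0. ]
```

View pics/f1.png

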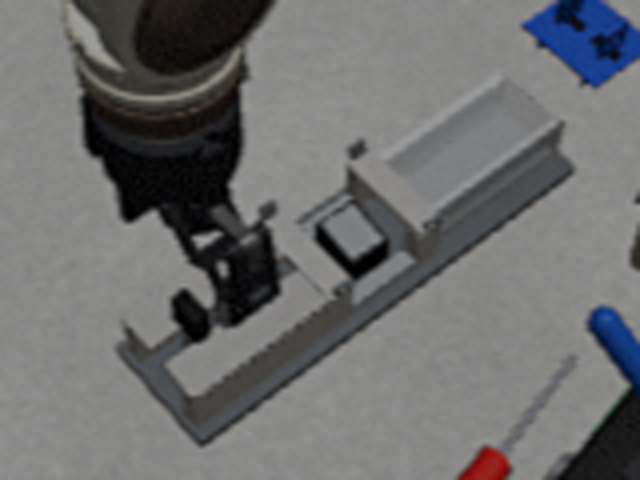

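Module 1 lies flat and centred in the pocket at f1.png (350,235). I pinch the knob.

Emit:
send_rows --targets "0 0 30 0 0;0 0 54 0 0;0 0 54 0 0;0 0 54 0 100;0 0 54 0 200;0 0 54 0 255;0 0 54 0 255;0 0 54 0 255;0 0 54 0 255;0 0 54 0 255;0 0 54 0 255" --newtons 50

```text
time: 27.7
ee_pos: [0.581, -0.1118, 0.0691]
tcp_rot: [179.8, 0.0, 79.5]
wrist_force: [-5.8, 2.5, 9.4]
opening: 0.025
grasp_force: 50.3
```

Stroke in +y at moderate speed.

Emit:
send_rows --targets "10 0 0 0 255;20 0 0 0 255;30 0 0 0 255;40 0 0 0 255;50 0 0 0 255;60 0 0 0 255;68 0 0 0 255;74 0 0 0 255;78 0 0 0 255;78 0 0 0 255;78 0 0 0 255;78 0 0 0 255"

```text
time: 29.2
ee_pos: [0.595, -0.0361, 0.0692]
tcp_rot: [179.8, 0.1, 79.5]
wrist_force: [-7.4, -3.9, 7.6]
opening: 0.0245
grasp_force: 50.4
```

```bash
python3 - <<'E'
from h import *
o=bot.get_obs();print(o["time"],totun([o["ee_pos"]]),o["opening"],o["wrist_force"])
E
```

```text
29.2 [[ 2.62273385e-02 -5.09416182e+01]] 0.02453914347635047 [-7.41225291 -3.91844684  7.59590542]
```

Emit:
send_rows --targets "2 0 0 0 255;2 0 0 0 255;2 0 0 0 255;2 0 0 0 0;2 0 0 0 0;2 0 0 0 0;2 0 0 0 0;2 0 0 0 0;2 0 0 0 0;2 0 -60 0 0;2 0 -60 0 0"

```text
time: 30.58
ee_pos: [0.598, -0.0333, 0.1329]
tcp_rot: [179.4, -0.0, 79.5]
wrist_force: [0.6, -0.7, -0.1]
opening: 0.0851
grasp_force: 0.0
```

```bash
python3 f.py f2; python3 - <<'E'
from h import *
im=camera("top");a=cv2.resize(im[180:300,140:390],None,fx=3.2,fy=3.2,interpolation=cv2.INTER_CUBIC)
b=cv2.imread("pics/f2.png");b=cv2.resize(b,(288,216));o=np.zeros((600,800,3),np.uint8);o[:384]=a;o[384:,:288]=b
cv2.imwrite("pics/g.png",o)
E
```

```text
30.575 [ 1.79354186e+02 -2.94028817e-02  7.95321040e+01] 97.30766413248848 [[  2.46415862 -47.63050256]]
shift [-80.4  -2.   64.9   0. ]
```

View pics/g.png

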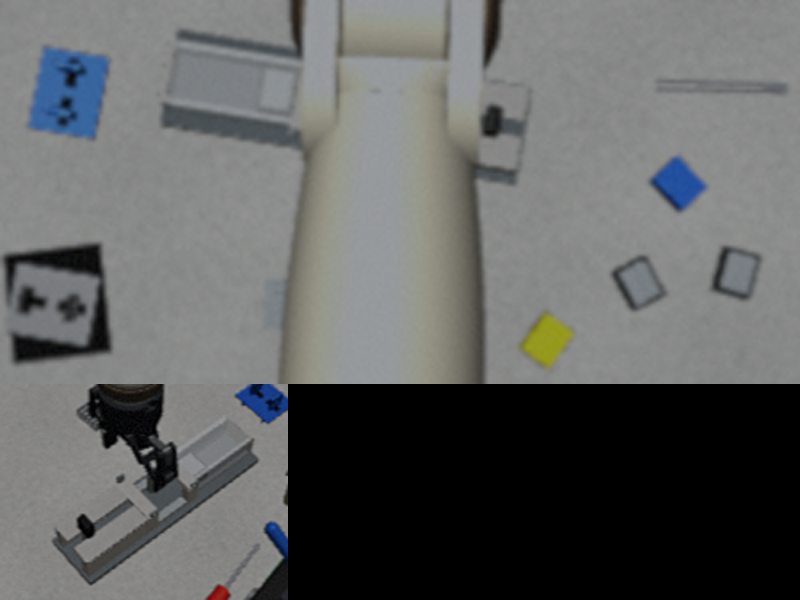

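Module 1 is in the run-out (g.png (278,90)), the knob is home at (492,120), the cover is on the pad, and modules 2 and 3 are unmoved at (639,282) and (738,272). Next is module 2.

```bash
cat > mv.py <<'E'
from h import *
t0=cv2.imread("pics/top0.png").astype(float);t=camera("top").astype(float)
for k,p in{2:(.4392,-.242),3:(.4468,-.329)}.items():
    x,y=proj("top",[*p,.03])[0].round().astype(int);print(k,"diff",np.abs(t-t0)[y-9:y+10,x-9:x+10].mean().round(1),np.abs(t-t0)[y-9:y+10,x-9:x+10].max())
E
python3 mv.py; python3 - <<'E'
from h import *
shift(.4392,-.242,.10,118)
E
```

```text
2 diff 1.6 7.0
3 diff 1.6 6.0
shift [-233.8 -116.1   27.6  -38.5]
```

Emit:
send_rows --targets "-50 -25 0 -10 0;-100 -50 0 -20 0;-150 -75 0 -30 0;-200 -100 0 -38.5 0;-233.8 -116 0 -38.5 0;-233.8 -116 27 -38.5 0;-233.8 -116 27 -38.5 0;-233.8 -116 27 -38.5 0;-233.8 -116 27 -38.5 0"

```text
time: 31.85
ee_pos: [0.4401, -0.2418, 0.1013]
tcp_rot: [179.8, 0.2, 118.1]
wrist_force: [0.4, -0.7, 1.1]
opening: 0.0853
grasp_force: 0.0
```

```bash
python3 mv.py; python3 - <<'E'
from h import *
o=bot.get_obs();print(o["tcp_rot"])
shift(.4392,-.242,.013,118)
s0=cv2.imread("pics/scene0.png").astype(float);s=camera("scene").astype(float)
for p in((.4392,-.242),(.4468,-.329)):
    x,y=proj("scene",[*p,.01])[0].round().astype(int);print(np.abs(s-s0)[y-5:y+10,x-9:x+10].mean())
E
```

```text
2 diff 40.6 117.0
3 diff 33.6 112.0
[179.81143462   0.20095199 118.08190191]
shift [ 0.2 -0.8 88.3  0.1]
3.7356725146198833
3.9660818713450294
```

Emit:
send_rows --targets "0 -0.5 40 0 0;0 -0.5 75 0 0;0 -0.5 88 0 0;0 -0.5 88 0 0;0 -0.5 88 0 60;0 -0.5 88 0 120;0 -0.5 88 0 180;0 -0.5 88 0 255;0 -0.5 88 0 255;0 -0.5 88 0 255;0 -0.5 88 0 255" --newtons 40

```text
time: 33.33
ee_pos: [0.4401, -0.2427, 0.0138]
tcp_rot: [179.8, 0.3, 118.0]
wrist_force: [-0.2, -1.0, 5.8]
opening: 0.0391
grasp_force: 41.2
```

Emit:
send_rows --targets "0 0 -30 0 255;0 0 -80 0 255;0 0 -100 0 255;0 0 -100 0 255;0 0 -100 0 255"

```text
time: 33.95
ee_pos: [0.4386, -0.242, 0.1114]
tcp_rot: [179.9, 0.1, 118.0]
wrist_force: [-0.9, -0.9, -1.1]
opening: 0.0396
grasp_force: 40.6
```

```bash
python3 - <<'E'
from h import *
shift(*tun(.5,0),.115,79.5)
E
```

```text
shift [147.8 267.   -3.6  38.5]
```

Emit:
send_rows --targets "25 45 -3 8 255;50 90 -3 16 255;75 135 -3 24 255;100 180 -3 32 255;125 225 -3 38.5 255;147.8 267 -3 38.5 255;147.8 267 -3 38.5 255;147.8 267 30 38.5 255;147.8 267 50 38.5 255;147.8 267 50 38.5 255;147.8 267 50 38.5 255"

```text
time: 35.33
ee_pos: [0.6053, 0.0132, 0.0634]
tcp_rot: [179.8, 0.0, 79.5]
wrist_force: [-0.2, 0.3, -1.0]
opening: 0.0388
grasp_force: 40.7
```

```bash
python3 - <<'E'
from h import *
o=bot.get_obs();print(o["tcp_rot"],totun([o["ee_pos"]]),o["opening"])
shift(*tun(.5,0),.0275,79.5)
im=camera("scene");x,y=proj("scene",[*tun(0,-20),.05])[0].astype(int)
a=cv2.resize(im[y-60:y+60,x-80:x+80],(640,480),interpolation=cv2.INTER_CUBIC);cv2.imwrite("pics/h.png",a)
E
```

```text
[1.79764980e+02 2.51963536e-02 7.95040659e+01] [[ 1.17218682 -0.61467537]] 0.038799368818279216
shift [ 0.6 -0.7 35.9  0. ]
```

View pics/h.png

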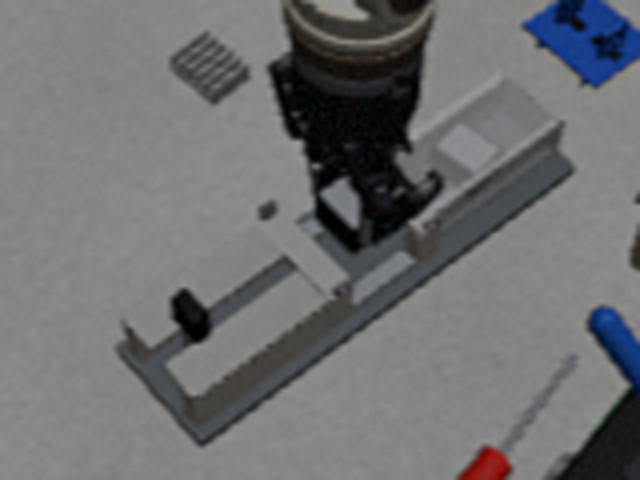

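Module 2 is held over the pocket at h.png (340,200), as before, and module 1's top shows in the run-out at (468,145). I lower, release and go to the knob.

Emit:
send_rows --targets "0.5 -0.5 15 0 255;0.5 -0.5 28 0 255;0.5 -0.5 34 0 255;0.5 -0.5 36.5 0 255;0.5 -0.5 36.5 0 255;0.5 -0.5 36.5 0 255"

```text
time: 36.12
ee_pos: [0.6055, 0.0141, 0.0269]
tcp_rot: [179.7, 0.0, 79.5]
wrist_force: [0.4, -0.3, -1.2]
opening: 0.0391
grasp_force: 40.7
```

Emit:
send_rows --targets "0 0 0 0 150;0 0 0 0 60;0 0 0 0 0;0 0 0 0 0;0 0 0 0 0;0 0 0 0 0;0 0 -40 0 0;0 0 -95 0 0;-50 0 -95 0 0;-100 0 -95 0 0;-128 0 -95 0 0;-128 0 -95 0 0;-128 0 -95 0 0"

```text
time: 37.75
ee_pos: [0.5816, -0.1112, 0.1215]
tcp_rot: [179.8, 0.0, 79.5]
wrist_force: [-0.1, 0.1, 0.6]
opening: 0.0853
grasp_force: 0.0
```

```bash
python3 f.py f3
```

```text
37.75 [1.79774107e+02 1.20772043e-02 7.95255392e+01] 89.65546294962192 [[   0.5317451 -127.2402798]]
shift [-0.8 -0.  53.5  0. ]
```

```bash
python3 - <<'E'
import cv2,numpy as np
a,b=[cv2.imread(f"pics/{n}.png").astype(float) for n in("f1","f3")]
d=np.abs(a-b);print(d[180:290,290:410].mean(),d[180:290,290:410].max(),d[180:290,60:280].mean())
E
```

```text
2.070606060606061 37.0 2.750895316804408
```

Emit:
send_rows --targets "-0.8 0 30 0 0;-0.8 0 53.5 0 0;-0.8 0 53.5 0 0;-0.8 0 53.5 0 100;-0.8 0 53.5 0 200;-0.8 0 53.5 0 255;-0.8 0 53.5 0 255;-0.8 0 53.5 0 255;-0.8 0 53.5 0 255;-0.8 0 53.5 0 255;-0.8 0 53.5 0 255" --newtons 50

```text
time: 39.17
ee_pos: [0.5809, -0.1123, 0.0691]
tcp_rot: [179.8, 0.0, 79.5]
wrist_force: [-6.5, 2.1, 8.4]
opening: 0.0245
grasp_force: 50.3
```

Emit:
send_rows --targets "10 0 0 0 255;20 0 0 0 255;30 0 0 0 255;40 0 0 0 255;50 0 0 0 255;60 0 0 0 255;68 0 0 0 255;74 0 0 0 255;78 0 0 0 255;80 0 0 0 255;80 0 0 0 255;80 0 0 0 255;80 0 0 0 255"

```text
time: 40.8
ee_pos: [0.5952, -0.0355, 0.0691]
tcp_rot: [179.8, 0.2, 79.5]
wrist_force: [-8.6, -8.7, 10.0]
opening: 0.0248
grasp_force: 50.4
```

```bash
python3 - <<'E'
from h import *
o=bot.get_obs();print(o["time"],totun([o["ee_pos"]]),o["opening"],o["wrist_force"])
E
```

```text
40.8 [[ 2.99408295e-02 -5.03197028e+01]] 0.024794688850246497 [-8.55215361 -8.70038022 10.00143939]
```

Emit:
send_rows --targets "1 0 0 0 255;1 0 0 0 255;1 0 0 0 0;1 0 0 0 0;1 0 0 0 0;1 0 0 0 0;1 0 0 0 0;1 0 0 0 0;1 0 -60 0 0;1 0 -60 0 0"

```text
time: 42.05
ee_pos: [0.5982, -0.0328, 0.1329]
tcp_rot: [179.4, -0.0, 79.5]
wrist_force: [-0.0, -0.8, -0.3]
opening: 0.0855
grasp_force: 0.0
```

```bash
python3 mv.py; python3 - <<'E'
from h import *
shift(.4468,-.329,.10,74);o=bot.get_obs();print(o["tcp_rot"],o["q"])
for n in("top","scene"):
    im=camera(n);g=cv2.cvtColor(im,cv2.COLOR_BGR2GRAY);u=proj(n,[*tun(0,-128),.074])[0].astype(int)
    print(n,"knob-home darkness",g[u[1]-3:u[1]+4,u[0]-3:u[0]+4].min())
    cv2.imwrite(f"pics/{n}2.png",im)
E
```

```text
2 diff 19.6 89.0
3 diff 1.6 7.0
shift [-318.7  -94.3   30.5    5.5]
[ 1.79522349e+02 -1.11584838e-02  7.95344712e+01] [-3.11392112e+00  1.02606419e+01  4.78088560e+00  8.40450911e+01
 -5.00521993e-02  9.73514467e+01]
top knob-home darkness 26
scene knob-home darkness 0
```

Emit:
send_rows --targets "-55 -16 0 5.5 0;-110 -32 0 5.5 0;-165 -48 0 5.5 0;-220 -65 0 5.5 0;-275 -81 0 5.5 0;-318.7 -94.3 0 5.5 0;-318.7 -94.3 30 5.5 0;-318.7 -94.3 30 5.5 0;-318.7 -94.3 30 5.5 0;-318.7 -94.3 30 5.5 0"

```text
time: 43.45
ee_pos: [0.4463, -0.3287, 0.0987]
tcp_rot: [179.7, 0.0, 74.1]
wrist_force: [0.2, -0.0, 1.0]
opening: 0.0856
grasp_force: 0.0
```

```bash
python3 - <<'E'
from h import *
o=bot.get_obs();print(o["tcp_rot"])
shift(.4468,-.329,.013,74)
s0=cv2.imread("pics/scene0.png").astype(float);s=camera("scene").astype(float)
x,y=proj("scene",[.4468,-.329,.01])[0].round().astype(int);d=np.abs(s-s0)[y-5:y+10,x-9:x+10];print(d.mean(),d.max())
E
```

```text
[1.79706281e+02 2.41862912e-02 7.40945530e+01]
shift [-0.1  0.6 85.7  0.1]
17.221052631578946 117.0
```

```bash
python3 - <<'E'
from h import *
im=camera("scene");x,y=proj("scene",[.4468,-.329,.04])[0].astype(int);x0=max(x-66,0)
cv2.imwrite("pics/i.png",cv2.resize(im[y-50:y+50,x0:x0+133],(640,480),interpolation=cv2.INTER_CUBIC));print(x0,y-50)
E
```

```text
83 217
```

View pics/i.png

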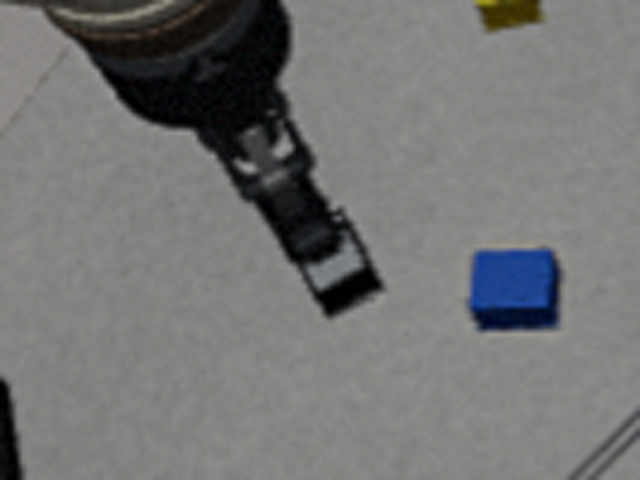

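Module 3 hasn't moved: its front corners at i.png (330,316) and (383,288) map to the original pixels, and the near finger only overlaps it in this view. I descend and grip.

Emit:
send_rows --targets "0 0.5 40 0 0;0 0.5 75 0 0;0 0.5 85.5 0 0;0 0.5 85.5 0 0;0 0.5 85.5 0 60;0 0.5 85.5 0 120;0 0.5 85.5 0 180;0 0.5 85.5 0 255;0 0.5 85.5 0 255;0 0.5 85.5 0 255;0 0.5 85.5 0 255" --newtons 40

```text
time: 44.92
ee_pos: [0.4469, -0.3297, 0.0135]
tcp_rot: [179.7, 0.0, 74.0]
wrist_force: [-0.5, 0.9, 6.4]
opening: 0.0389
grasp_force: 40.5
```

Emit:
send_rows --targets "0 0 -30 0 255;0 0 -80 0 255;0 0 -100 0 255;0 0 -100 0 255;0 0 -100 0 255"

```text
time: 45.55
ee_pos: [0.4456, -0.3289, 0.1109]
tcp_rot: [179.9, -0.0, 74.0]
wrist_force: [0.7, -0.6, -1.2]
opening: 0.0391
grasp_force: 40.8
```

```bash
python3 - <<'E'
from h import *
shift(*tun(.5,0),.115,79.5)
E
```

```text
shift [373.3  58.8  -4.1  -5.5]
```

Emit:
send_rows --targets "50 8 -4 -1 255;100 16 -4 -2 255;150 24 -4 -3 255;200 32 -4 -4 255;250 40 -4 -5 255;300 48 -4 -5.5 255;350 56 -4 -5.5 255;373.3 58.8 -4 -5.5 255;373.3 58.8 -4 -5.5 255;373.3 58.8 30 -5.5 255;373.3 58.8 50 -5.5 255;373.3 58.8 50 -5.5 255;373.3 58.8 50 -5.5 255"

```text
time: 47.18
ee_pos: [0.6055, 0.0127, 0.0634]
tcp_rot: [179.7, 0.0, 79.5]
wrist_force: [0.4, -0.0, -0.4]
opening: 0.0387
grasp_force: 40.8
```

```bash
python3 - <<'E'
from h import *
o=bot.get_obs();print(o["time"],o["tcp_rot"],totun([o["ee_pos"]]),o["opening"])
shift(*tun(.5,0),.0275,79.5)
im=camera("scene");x,y=proj("scene",[*tun(0,-20),.05])[0].astype(int)
a=cv2.resize(im[y-60:y+60,x-80:x+80],(640,480),interpolation=cv2.INTER_CUBIC);b=cv2.imread("pics/h.png").astype(float)
d=np.abs(a-b);print("vs h, gripper zone",d[150:260,300:440].mean(),"bg",d[300:400,0:100].mean());cv2.imwrite("pics/j.png",a)
E
```

```text
47.175 [1.79730590e+02 2.39094629e-02 7.94735665e+01] [[ 1.43997772 -1.09479037]] 0.03869203146315404
shift [ 1.1 -0.9 35.9 -0. ]
vs h, gripper zone 6.553658008658009 bg 1.1802666666666666
```

Emit:
send_rows --targets "1 -1 15 0 255;1 -1 28 0 255;1 -1 34 0 255;1 -1 36.5 0 255;1 -1 36.5 0 255;1 -1 36.5 0 255"

```text
time: 47.98
ee_pos: [0.6051, 0.0147, 0.0263]
tcp_rot: [179.7, 0.0, 79.5]
wrist_force: [0.4, 0.5, -1.2]
opening: 0.0393
grasp_force: 40.8
```

Emit:
send_rows --targets "0 0 0 0 150;0 0 0 0 60;0 0 0 0 0;0 0 0 0 0;0 0 0 0 0;0 0 0 0 0;0 0 -40 0 0;0 0 -95 0 0;-50 0 -95 0 0;-100 0 -95 0 0;-128 0 -95 0 0;-128 0 -95 0 0;-128 0 -95 0 0"

```text
time: 49.6
ee_pos: [0.5812, -0.1107, 0.1211]
tcp_rot: [179.8, 0.0, 79.5]
wrist_force: [-0.1, 0.3, 0.5]
opening: 0.0855
grasp_force: 0.0
```

```bash
python3 f.py f4; python3 - <<'E'
import cv2,numpy as np
a,b,c=[cv2.imread(f"pics/{n}.png") for n in("f1","f3","f4")]
r=lambda p,q:np.abs(p.astype(float)-q)[180:290,290:410].mean()
print(r(a,c),r(b,c))
for n,p in zip("134",(a,b,c)):
    g=cv2.cvtColor(p,cv2.COLOR_BGR2GRAY)[180:290,300:410];m=(g<55);y,x=np.nonzero(m);print(n,m.sum(),x.mean()+300,y.mean()+180)
E
```

```text
49.6 [1.79771121e+02 8.12900713e-03 7.95275076e+01] 89.69216716459512 [[ 4.66482050e-02 -1.26819363e+02]]
shift [-1.2  0.5 53.1  0. ]
4.668636363636364 4.20949494949495
1 1516 353.6200527704485 250.51253298153034
3 1457 353.8277282086479 252.2340425531915
4 1337 354.08750934928946 251.99102468212416
```

Emit:
send_rows --targets "-1.2 0.5 30 0 0;-1.2 0.5 53 0 0;-1.2 0.5 53 0 0;-1.2 0.5 53 0 100;-1.2 0.5 53 0 200;-1.2 0.5 53 0 255;-1.2 0.5 53 0 255;-1.2 0.5 53 0 255;-1.2 0.5 53 0 255;-1.2 0.5 53 0 255;-1.2 0.5 53 0 255" --newtons 50

```text
time: 51.02
ee_pos: [0.5809, -0.1123, 0.0691]
tcp_rot: [179.8, 0.0, 79.5]
wrist_force: [-7.0, 1.9, 8.0]
opening: 0.0247
grasp_force: 50.4
```

Emit:
send_rows --targets "10 0 0 0 255;20 0 0 0 255;30 0 0 0 255;40 0 0 0 255;50 0 0 0 255;60 0 0 0 255;68 0 0 0 255;74 0 0 0 255;78 0 0 0 255;80 0 0 0 255;80 0 0 0 255;80 0 0 0 255;80 0 0 0 255"

```text
time: 52.65
ee_pos: [0.5952, -0.0355, 0.0691]
tcp_rot: [179.8, 0.2, 79.5]
wrist_force: [-8.0, -8.4, 8.7]
opening: 0.0247
grasp_force: 50.5
```

```bash
python3 - <<'E'
from h import *
o=bot.get_obs();print(o["time"],totun([o["ee_pos"]]),o["opening"],o["wrist_force"])
E
```

```text
52.65 [[ 1.98212730e-02 -5.03143778e+01]] 0.02465205109889555 [-7.97976181 -8.35574878  8.74062402]
```

Emit:
send_rows --targets "1 0 0 0 255;1 0 0 0 255;1 0 0 0 0;1 0 0 0 0;1 0 0 0 0;1 0 0 0 0;1 0 0 0 0;1 0 0 0 0;1 0 -60 0 0;1 0 -60 0 0;-120 0 -60 0 0;-120 0 -60 0 0;-120 0 -60 0 0"

```text
time: 54.28
ee_pos: [0.5732, -0.1551, 0.1276]
tcp_rot: [179.8, 0.1, 79.3]
wrist_force: [0.4, 0.1, 0.5]
opening: 0.0855
grasp_force: 0.0
```

```bash
python3 - <<'E'
from h import *
t=camera("top");s=camera("scene");cv2.imwrite("pics/t5.png",t);cv2.imwrite("pics/s5.png",s)
# gray profile along runout floor centre line vs. start, top view at z=42
t0=cv2.imread("pics/top0.png").astype(float)
for y in range(50,165,6):
    u=proj("top",[[*tun(0,y),.042]])[0].round().astype(int);v=proj("scene",[[*tun(0,y),.042]])[0].round().astype(int)
    print(y,t[u[1],u[0]],t0[u[1],u[0]],s[v[1],v[0]])
cover("top",.034,(.431,.284));cover("scene",.034,(.431,.284))
for n,im in(("top",t),("scene",s)):
    u=proj(n,[*tun(0,-128),.074])[0].astype(int);print("knob home dark",im[u[1]-3:u[1]+4,u[0]-3:u[0]+4].min())
shift(.4311,.2842,.10,169.5)
E
```

```text
50 [122 122 121] [129. 128. 127.] [134 135 135]
56 [141 138 134] [135. 130. 125.] [143 142 139]
62 [149 145 139] [137. 132. 128.] [146 142 140]
68 [147 143 139] [137. 132. 127.] [145 142 139]
74 [149 146 140] [136. 132. 127.] [148 144 142]
80 [139 137 132] [133. 130. 125.] [141 136 135]
86 [128 124 122] [134. 130. 126.] [116 113 113]
92 [149 145 140] [134. 131. 126.] [144 142 139]
98 [148 145 140] [134. 131. 125.] [143 141 138]
104 [149 146 141] [134. 130. 125.] [146 143 141]
110 [141 138 135] [132. 128. 124.] [149 145 143]
116 [127 125 122] [134. 130. 125.] [107 105 103]
122 [148 144 139] [133. 129. 126.] [147 143 141]
128 [149 144 140] [133. 129. 123.] [146 144 141]
134 [150 146 141] [133. 131. 127.] [146 144 140]
140 [148 144 141] [134. 129. 125.] [146 144 142]
146 [128 124 121] [132. 129. 122.] [120 119 117]
152 [132 130 124] [134. 131. 127.] [119 121 118]
158 [129 126 122] [129. 126. 121.] [118 118 118]
164 [122 121 120] [122. 120. 119.] [119 119 119]
top [158.3 261.1] 172 [0.4684 0.275 ]
top [160.  285.9] 204 [0.3982 0.2696]
top [148.9 273.5] 35 [0.4338 0.3017]
top [161.9 275.9] 30 [0.4263 0.2646]
scene [306.6 120.5] 57 [0.4346 0.3028]
scene [296.2 124.5] 79 [0.4205 0.2691]
scene [302.9 135.4] 303 [0.4641 0.2469]
knob home dark 35
knob home dark 0
shift [ 402.1 -219.6   27.9  -89.9]
```

The three modules sit in a row at about y 67, 99 and 131 mm, the slide is home and the cover still lies on the pad. I go to fetch the cover.

Emit:
send_rows --targets "50 -27 0 -10 0;100 -55 0 -20 0;150 -82 0 -30 0;200 -110 0 -40 0;250 -137 0 -50 0;300 -165 0 -60 0;350 -192 0 -70 0;402 -219.6 0 -80 0;402 -219.6 0 -89.9 0;402 -219.6 0 -89.9 0;402 -219.6 40 -89.9 0;402 -219.6 60 -89.9 0;402 -219.6 60 -89.9 0;402 -219.6 60 -89.9 0"

```text
time: 56.22
ee_pos: [0.4319, 0.2835, 0.0681]
tcp_rot: [180.0, 0.3, 169.3]
wrist_force: [0.4, -0.4, 0.1]
opening: 0.0854
grasp_force: 0.0
```

```bash
python3 - <<'E'
from h import *
o=bot.get_obs();print(o["time"],o["tcp_rot"],o["q"])
shift(.4311,.2842,.0235,169.5)
E
```

```text
56.225 [179.97485041   0.27938418 169.30905666] [ 33.37988947   0.20984274 -12.91915678  76.65277493  -0.17625487
  44.07043583]
shift [ 0.9  0.5 44.6 -0.2]
```

Emit:
send_rows --targets "1 0.5 25 0 0;1 0.5 40 0 0;1 0.5 44.5 0 0;1 0.5 44.5 0 0;1 0.5 44.5 0 60;1 0.5 44.5 0 120;1 0.5 44.5 0 180;1 0.5 44.5 0 255;1 0.5 44.5 0 255;1 0.5 44.5 0 255;1 0.5 44.5 0 255;1 0.5 44.5 0 255" --newtons 50

```text
time: 57.72
ee_pos: [0.4312, 0.2844, 0.0237]
tcp_rot: [180.0, 0.3, 169.4]
wrist_force: [-1.8, -1.1, 8.0]
opening: 0.025
grasp_force: 51.6
```

Emit:
send_rows --targets "0 0 -15 0 255;0 0 -50 0 255;0 0 -100 0 255;0 0 -125 0 255;0 0 -125 0 255;0 0 -125 0 255"

```text
time: 58.48
ee_pos: [0.4299, 0.284, 0.1465]
tcp_rot: [-179.9, 0.2, 169.4]
wrist_force: [0.5, -0.5, -1.8]
opening: 0.0254
grasp_force: 50.9
```

```bash
python3 - <<'E'
from h import *
o=bot.get_obs();print(o["time"],o["tcp_rot"],o["q"])
shift(*tun(0.5,0),.1,169.5)
E
```

```text
58.475 [-1.79921532e+02  1.74827503e-01  1.69433264e+02] [33.54500756 -0.73180779 -5.18179098 85.47911176 -0.178029   44.11175295]
shift [-2.215e+02 -2.334e+02  4.650e+01 -1.000e-01]
```

Emit:
send_rows --targets "-50 -53 0 0 255;-100 -106 0 0 255;-150 -159 0 0 255;-200 -212 0 0 255;-221.5 -233.4 0 0 255;-221.5 -233.4 0 0 255;-221.5 -233.4 20 0 255;-221.5 -233.4 45 0 255;-221.5 -233.4 45 0 255;-221.5 -233.4 45 0 255"

```text
time: 59.72
ee_pos: [0.6051, 0.0146, 0.1039]
tcp_rot: [-180.0, 0.2, 169.5]
wrist_force: [0.2, 0.0, -0.5]
opening: 0.0251
grasp_force: 50.9
```

```bash
python3 - <<'E'
from h import *
o=bot.get_obs();print(o["time"],o["tcp_rot"],totun([o["ee_pos"]]),o["opening"],o["wrist_force"])
shift(*tun(0.7,0),.0623,169.5)
for n in("top","scene"): cv2.imwrite(f"pics/{n}6.png",camera(n))
im=cv2.imread("pics/scene6.png");x,y=proj("scene",[*tun(0,-20),.06])[0].astype(int)
cv2.imwrite("pics/k.png",cv2.resize(im[y-60:y+60,x-80:x+80],(640,480),interpolation=cv2.INTER_CUBIC))
E
```

```text
59.725 [-179.97853618    0.21956891  169.46737772] [[0.72672905 0.71840822]] 0.02505004780365587 [ 0.17878005  0.03633874 -0.52389525]
shift [ 0.  -0.7 41.6 -0. ]
```

Emit:
send_rows --targets "0 -0.7 15 0 255;0 -0.7 25 0 255;0 -0.7 32 0 255;0 -0.7 37 0 255;0 -0.7 39.5 0 255;0 -0.7 39.5 0 255"

```text
time: 60.58
ee_pos: [0.6054, 0.0133, 0.064]
tcp_rot: [-180.0, 0.2, 169.4]
wrist_force: [0.2, -0.4, -0.8]
opening: 0.0251
grasp_force: 50.9
```

Emit:
send_rows --targets "0 0 1 0 255;0 0 2 0 255;0 0 2.5 0 255;0 0 2.5 0 255;0 0 2.5 0 255"

```text
time: 61.2
ee_pos: [0.6056, 0.0133, 0.0628]
tcp_rot: [-180.0, 0.3, 169.4]
wrist_force: [-3.0, 0.4, 7.1]
opening: 0.025
grasp_force: 51.5
```

The cover bears down at the fitted height (7 N at z 0.0628). I let go and back off.

Emit:
send_rows --targets "0 0 0 0 150;0 0 0 0 80;0 0 0 0 0;0 0 0 0 0;0 0 0 0 0;0 0 0 0 0;0 0 0 0 0;0 0 -40 0 0;0 0 -100 0 0;-50 0 -130 0 0;-100 0 -130 0 0;-150 0 -130 0 0;-200 0 -130 0 0;-250 0 -130 0 0;-300 0 -130 0 0;-300 0 -130 0 0;-300 0 -130 0 0"

```text
time: 63.32
ee_pos: [0.8505, -0.0392, 0.1684]
tcp_rot: [179.5, 3.7, 169.4]
wrist_force: [-0.2, 0.5, 0.3]
opening: 0.0852
grasp_force: 0.0
```

```bash
python3 - <<'E'
from h import *
o=bot.get_obs();print(o["time"],o["ee_pos"],o["opening"],o["wrist_force"])
for n in("top","scene"):
    im=camera(n);cv2.imwrite(f"pics/{n}7.png",im)
    g=cv2.cvtColor(im,cv2.COLOR_BGR2GRAY).astype(float);_,l,st,ce=cv2.connectedComponentsWithStats((g<60).astype(np.uint8))
    u=proj(n,[*tun(0,0),.074])[0]
    for i in range(1,len(ce)):
        if np.hypot(*(ce[i]-u))<14 and st[i,4]>5: print(n,ce[i].round(1),st[i,4],"tunnel mm z74",totun(onz(n,[ce[i]],.074)).round(1))
s=cv2.imread("pics/scene7.png");x,y=proj("scene",[*tun(0,0),.05])[0].astype(int)
cv2.imwrite("pics/l.png",cv2.resize(s[y-60:y+60,x-80:x+80],(800,600),interpolation=cv2.INTER_CUBIC))
E
```

```text
63.325 [ 0.85045602 -0.03915057  0.16841994] 0.08515383579721204 [-0.18438618  0.50893239  0.32098918]
scene [296.3 199.7] 72 tunnel mm z74 [[ 1.2 17.5]]
scene [284.6 207.8] 72 tunnel mm z74 [[  1.  -21.5]]
```

View pics/l.png

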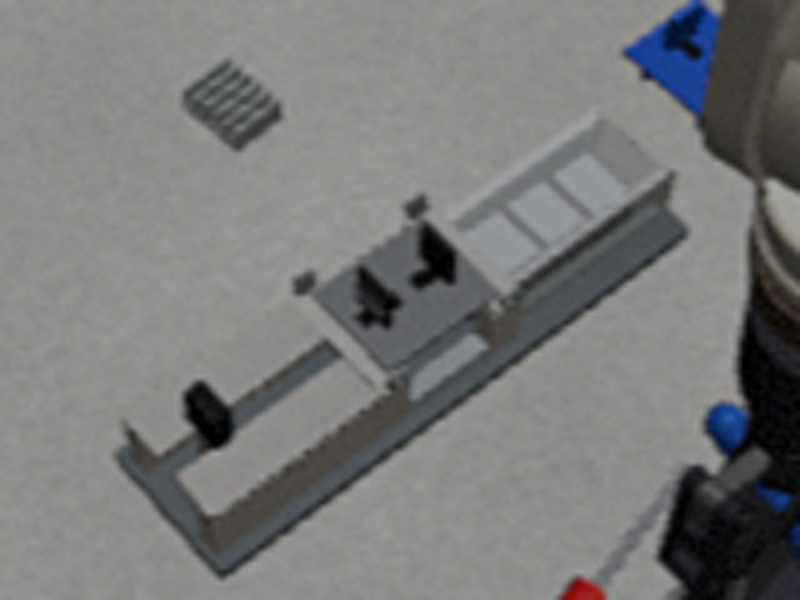

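The cover is seated flat with its tabs out at l.png (375,295) and (435,255): 39 mm apart as at the start, shifted 1 mm. Three modules are in the run-out and the knob is home. I backed off outward by mistake but touched nothing, so I retrace to a clear spot.

Emit:
send_rows --targets "30 0 -10 0 0;80 0 -20 0 0;130 0 -20 0 0;180 0 -20 0 0;230 0 -20 0 0;280 0 -20 0 0;330 0 -20 0 0;380 0 -20 0 0;400 0 -20 0 0;400 0 -20 0 0;400 0 -20 0 0;400 0 -20 0 0"

```text
time: 64.92
ee_pos: [0.4577, 0.034, 0.1614]
tcp_rot: [179.5, 3.6, 169.4]
wrist_force: [0.2, -0.2, 0.3]
opening: 0.0854
grasp_force: 0.0
```

```bash
python3 - <<'E'
from h import *
o=bot.get_obs();print(o["time"],o["ee_pos"],o["wrist_force"],np.abs(o["qd"]).max())
for n in("top","scene"):
    g=cv2.cvtColor(camera(n),cv2.COLOR_BGR2GRAY).astype(float);_,l,st,ce=cv2.connectedComponentsWithStats((g<60).astype(np.uint8))
    u=proj(n,[*tun(0,0),.074])[0]
    for i in range(1,len(ce)):
        if np.hypot(*(ce[i]-u))<14 and st[i,4]>5: print(n,ce[i].round(1),st[i,4],"tunnel mm z74",totun(onz(n,[ce[i]],.074)).round(1))
# screwdriver and iron unchanged?
s0=cv2.imread("pics/scene0.png").astype(float);s=camera("scene").astype(float)
d=np.abs(s-s0).max(2)>40;print("changed px right-lower zone",d[230:330,300:420].sum())
E
```

```text
64.925 [0.45765727 0.03401993 0.16135698] [ 0.18046814 -0.18468308  0.28320555] 0.40623917071429394
top [242.2 209.5] 29 tunnel mm z74 [[-0.5 18.2]]
top [255.4 211.8] 27 tunnel mm z74 [[ -0.8 -19.5]]
scene [296.3 199.7] 72 tunnel mm z74 [[ 1.2 17.5]]
scene [284.7 207.8] 74 tunnel mm z74 [[  1.  -21.4]]
changed px right-lower zone 0
```

Everything is confirmed and the bystanders are unchanged, so I hand in.

```bash
python3 -c "
from workcell import ticket
print(ticket.job_done())"
```

```text
the job is handed in; nothing more can be done
None
```

I handed the job in at about 65 s: all three modules are in the run-out, the slide is home, and the cover is clipped back on with both tabs sprung out. The hand-in returned no verdict.

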